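# Line up the casting flasks in the kiln lane

### The job

On the casting bench, slide the two narrow plaster-filled flasks, one after the other, into single file between the guide rails, so that the front one stands against the end stop and the second stands right behind it. Keep them upright and on the bench, never lifted or tipped, and leave the wide flask where it stands.

Things in the scene. Friction and masses are not known exactly. Their poses are not given: they have to be found in the camera images.
- flask_a: Narrow plaster-filled casting flask: an upright perforated steel cylinder, 54 mm in diameter and 60 mm tall, about 0.28 kg, with a white plaster top that has a small dark hole in its middle; loose on the bench. Origin: centre of its underside; z up along its axis; its yaw means nothing.
- flask_b: A second narrow flask, just like flask_a: 54 mm in diameter, 60 mm tall, 0.28 kg. Origin: centre of its underside; z up along its axis; its yaw means nothing.
- wide_flask: Wide plaster-filled flask of the same make, a bystander to be left alone: 76 mm in diameter, 70 mm tall, 0.6 kg. Too wide for the lane. Origin: centre of its underside. The three flasks stand at least 25 mm apart at the start, in places that are swapped about.
- lane: Two dark steel guide rails fixed to the bench, 25 mm tall, 8 thick, 70 apart inside; the bench is their floor. Origin: on the bench, midway between them, at the inner face of the end stop (a cross bar). x runs from the open mouth to the stop (roughly robot's left), z up. Rails are parallel from x = -125 mm to 0, flared to 120 apart at x = -172. Flask centre at the stop: x = -27; one behind: -81.
Things that resemble listed ones, but are neither listed nor needed, are in the scene too. Leave any green or red look-alike of the flask_a alone.

How it is judged (in metres and radians):
On the way:
1. one narrow flask is between the rails while the other is still outside the lane (((x of flask_a in the frame of lane between -0.11 and 0 m and y of flask_a in the frame of lane between -0.012 and 0.012 m and x of flask_b in the frame of lane below -0.17 m) or (x of flask_b in the frame of lane between -0.11 and 0 m and y of flask_b in the frame of lane between -0.012 and 0.012 m and x of flask_a in the frame of lane below -0.17 m))), for 0.2 s.
At the end, for the whole second after the job is handed in: Both narrow flasks at rest on the bench between the rails, upright within 10 deg, centres within 12 mm of the midline: the front one within 16 mm of the stop, the second with its centre under 100 mm from it (81 if touching). The wide flask within 20 mm of its start (x of flask_a in the frame of lane between -0.1 and 0 m and y of flask_a in the frame of lane between -0.012 and 0.012 m and z of each of flask_a, flask_b in the frame of lane below 0.01 m and angle between each of flask_a, flask_b's own z axis and vertical below 0.17 rad and linear speed of each of flask_a, flask_b below 0.02 m/s and x of flask_b in the frame of lane between -0.1 and 0 m and y of flask_b in the frame of lane between -0.012 and 0.012 m and x of any of flask_a, flask_b in the frame of lane above -0.043 m and distance of wide_flask from where it was at the start of the episode below 0.02 m).
It fails at once if a narrow flask is lifted more than 20 mm (height (world z) of any of flask_a, flask_b above 0.02 m).
It fails at once if a flask is tipped by more than 30 degrees (angle between any of flask_a, flask_b, wide_flask's own z axis and vertical above 0.52 rad).
It fails at once if the wide flask is moved more than 20 mm (distance of wide_flask from where it was at the start of the episode above 0.02 m).
It also fails if it takes over 69 s, if anything falls off the work surface, if the arm or the gripper's body presses on something with over 40 N, if the wrist force passes 120 N, or if a joint passes its speed limit or range.

### The arm

A 6-joint arm with a two-finger parallel gripper is mounted at the origin on the work surface. World frame = base frame: x ahead of the robot, y to its left, z up, the work surface at z = 0. Lengths are in mm, angles in rad, forces in N, time in s.
With the tool pointing down it reaches from about 350 to 975 mm from the base axis. Payload 7.1 kg.
Tool frame: the origin (TCP) lies at the very end of the fingers, on their centre line; the grasp point (between the pads) lies 19 mm behind it; z points along the fingers, y is the direction in which the jaws open and shut (so a half turn about z gives the same grasp; the last joint's range is limited). The gripper opens to 88 mm and grips with 3 to 60 N. Pads are 20 mm wide; open, the fingers measure 115 mm over their backs; the gripper's body (75 mm by 178 mm) begins 61 mm behind the grasp point.
Start: joints at [1.203, 0.423, 1.63, -0, 1.089, -0.019], TCP at [213.574, 587.359, 192.575] pointing down, gripper open.
Joint ranges: [-3, 3], [-0.9, 2.11], [0.09, 2.58], [-1.31, 4.45], [0.11, 2.69], [-2.54, 2.54]. Speed limits (rad/s): [2.39, 2.39, 3.01, 3.14, 3.14, 3.14].

### API

Orientations are given as a rotation vector (axis times angle).
In Python, from workcell import monitor, vision, order, find_in, regions_of, place_of gives the robot as it stands. The module is installed in compiled form; this text tells all that it offers.
- The arm moves only by the tool carry_out, never from a script. Its argument "targets" is a list of rows, each a list of 3 entries, a list of its own where there are three numbers: the turn, a rotation vector about the world's x, y, z in degrees, then the shift along the world's x, y, z in mm, then the finger opening in mm, from 0 to 87.8. In form: [[[rx, ry, rz], [x, y, z], hand], ...]. A call has 1 to 10 rows; each row is the pose to reach, as a shift and turn from the pose commanded when the call began; what a row does not reach only later rows make up. A row lasts 1/12 s, in which the tool goes at most 41.7 mm and 7.16 degrees, less where a joint would pass 70% of its speed; a pose out of reach is approached as far as the arm can. A call with a gripper value outside its range is refused whole. The fingers move at their own pace and stop on an object; the grip force is fixed at half the most. Time passes only in rows, so rows that repeat a pose let the fingers close. It gives the time, the measured TCP pose, the force and the opening at its end, in the units of the state.
- monitor.get_obs(): the state, without advancing time (a new reading comes with each control period).
- vision.get_image(name): name is "side" or "top" or "wrist"; returns the picture (420x560x3 uint8, red, green, blue); there is no depth.
- vision.camera_model(name): a dict with "K" (3x3 intrinsics, pixels), "dist" ([k1, k2, p1, p2, k3] as OpenCV has them; the pictures are not rectified), "rvec" (rotation vector, rad) and "tvec" (3), from world to camera coordinates, as OpenCV has them. Camera axes: x right, y down, z forward; pixel columns grow to the right and rows downward; lengths in mm; the calibration is good to about 2 mm. A picture is of the moment at which its call begins: read the wrist's pose just before it. camera_model takes no time and is no camera call; for the wrist camera it gives the pose at the moment of the call.
- order.close_job(): hands the job in, once; it reports no verdict.
Trained networks look in the newest picture that a camera, given by its name, has taken for a name from the list of things; names that differ only in an ending like _2 or _b are one class to them, and where a whole thing is asked for, a point or a joint stands for the part that bears it (a point fixed in the world has none). Each returns a list of dicts, best first, with "confidence" (0 to 1); they miss things now and then, are a little off and sometimes report something else, mostly with a low value. They report only what shows in the picture. A call takes as long as a camera call. They do not tell look-alikes from the thing itself.
- find_in(query, camera): "point" ([x, y, z] in mm, in the coordinates of the camera as it stood for that picture, good to about 4 mm: the middle of the surface that is visible of it).
- regions_of(query, camera): "mask" (420x560 bool, what is visible of it).
- place_of(query, camera): "point" ([x, y, z] in mm, in the coordinates of the camera as it stood for that picture, good to about 4 mm: a listed point, or the origin of a listed thing).
The state is a dict: "t": time; "qpos": joint angles; "qvel": joint speeds; "joint_torque": joint torques, N m; "ee_pos": TCP position; "orientation": TCP orientation; "ft_force": force on the tool from outside, world axes, zero at the start; "moment": the same for the moment, N m; "width": finger opening in mm.
Only numpy, scipy, OpenCV 4.12 (cv2) and the standard library are available. Lean on these libraries where they do the work, as an engineer would, in place of code of your own. Each camera call takes 0.05 s, during which the arm holds its last target.

## Working session

There is one attempt and no reset: what is moved stays moved. The work goes in short steps, Python scripts to look and compute and a tool call to move; the robot and the scene stay as the last step left them, time stands still between calls to the robot, and variables do not carry over. Pictures are saved under pics/ and viewed, and the job is handed in when it is done.

Besides the shell and the picture viewer there is one more tool, called after ">>>" by a JSON object that holds its "method" and its "body". carry_out: Moves the arm, as the interface text tells. Its arguments: {"type":"object","properties":{"targets":{"type":"array","items":{"type":"array"}}},"required":["targets"]}

```bash
mkdir -p pics
cat > h.py <<'E'
import numpy as np, cv2
from workcell import monitor, vision, order, find_in, regions_of, place_of
def cam(n):
    m=vision.camera_model(n); R=cv2.Rodrigues(np.array(m["rvec"],float))[0]; return np.array(m["K"],float),np.array(m["dist"],float),R,np.array(m["tvec"],float).ravel()
def c2w(n,p):
    K,d,R,t=cam(n); return R.T@(np.array(p)-t)
def px2w(n,uv,z):
    K,d,R,t=cam(n); u=cv2.undistortPoints(np.array([[uv]],float),K,d)[0,0]
    r=R.T@np.array([u[0],u[1],1]); o=-R.T@t; return o+r*(z-o[2])/r[2]
def w2px(n,p):
    K,d,R,t=cam(n); return cv2.projectPoints(np.array([p],float),cv2.Rodrigues(R)[0],t,K,d)[0][0,0]
def save(n,f):
    im=vision.get_image(n); cv2.imwrite("pics/"+f,im[:,:,::-1]); return im
E
python3 - <<'E'
from h import *
print(monitor.get_obs())
for n in("top","side"):
    save(n,n+"0.png")
    for q in("flask_a","wide_flask","lane"):
        for r in place_of(q,n): print(n,q,round(r["confidence"],2),c2w(n,r["point"]).round(0),w2px(n,c2w(n,r["point"])).round(0))
E
```

```text
{'t': 0.0, 'qpos': array([ 1.20297489e+00,  4.23831436e-01,  1.63070279e+00,  2.69444101e-05,
        1.08862828e+00, -1.89782986e-02]), 'qvel': array([-0.00081489, -0.00130425, -0.00026281, -0.00101448, -0.00104818,
        0.00140099]), 'joint_torque': array([-1.54099522e-03, -5.44637597e+01, -2.73649943e+01,  6.42999052e-02,
        2.28043331e-02, -1.26530012e-04]), 'ee_pos': array([213.36342708, 586.79088373, 191.80260129]), 'orientation': array([-5.45150083e-01, -3.09360100e+00,  2.41248662e-03]), 'ft_force': array([ 0.52955521,  0.63592392, -0.33206237]), 'moment': array([ 0.04058916,  0.04271562, -0.01189881]), 'width': 88.20702589241374}
top flask_a 0.81 [ 472. -247.   -0.] [399. 228.]
top flask_a 0.76 [ 581. -300.    5.] [425. 174.]
top flask_a 0.62 [ 344. -107.    1.] [328. 292.]
top flask_a 0.59 [ 294. -204.   -1.] [377. 317.]
top flask_a 0.31 [526. 289.  -2.] [133. 196.]
top wide_flask 0.59 [ 437. -136.    2.] [344. 245.]
top wide_flask 0.58 [ 666. -112.    1.] [333. 131.]
top lane 0.84 [531. 286.   1.] [133. 194.]
side flask_a 0.95 [ 576. -298.   -3.] [362. 318.]
side flask_a 0.92 [ 441. -137.    2.] [271. 260.]
side flask_a 0.75 [ 474. -248.    6.] [295. 298.]
side flask_a 0.71 [ 339. -105.    2.] [218. 254.]
side flask_a 0.64 [ 292. -202.   -3.] [190. 292.]
side wide_flask 0.73 [ 668. -116.    3.] [382. 244.]
side lane 0.7 [529. 283.   6.] [289. 162.]
```

View pics/top0.png

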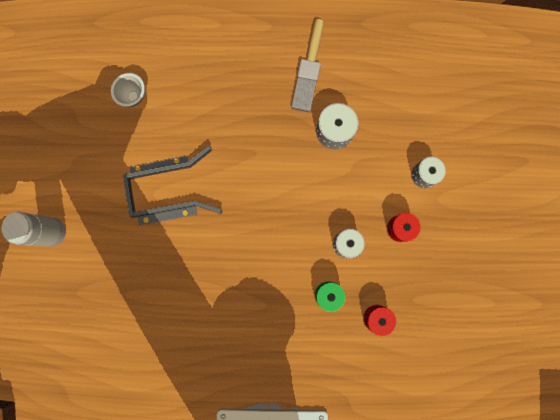

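View pics/side0.png

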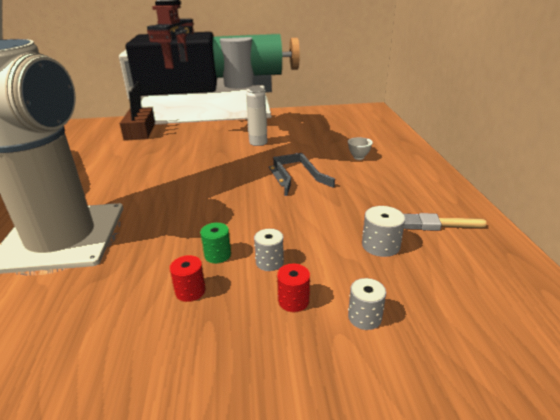

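Run:
```python
import cv2
a=cv2.imread("pics/top0.png")[100:340,290:470]; b=cv2.imread("pics/top0.png")[150:280,110:260]
cv2.imwrite("pics/crop_a.png",cv2.resize(a,None,fx=2.5,fy=2.5,interpolation=2))
cv2.imwrite("pics/crop_b.png",cv2.resize(b,None,fx=4,fy=4,interpolation=2))
```

```text
(no output)
```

View pics/crop_a.png

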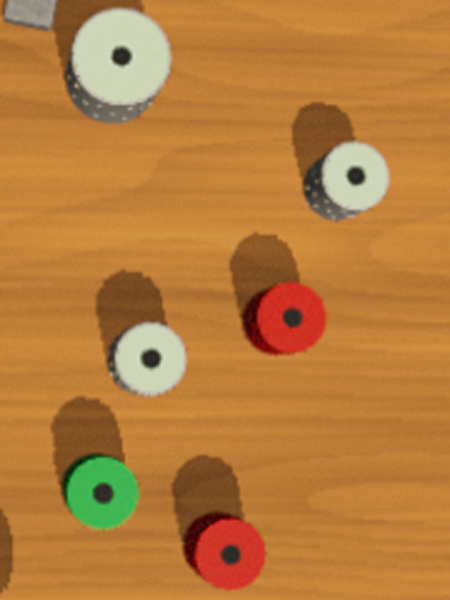

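View pics/crop_b.png

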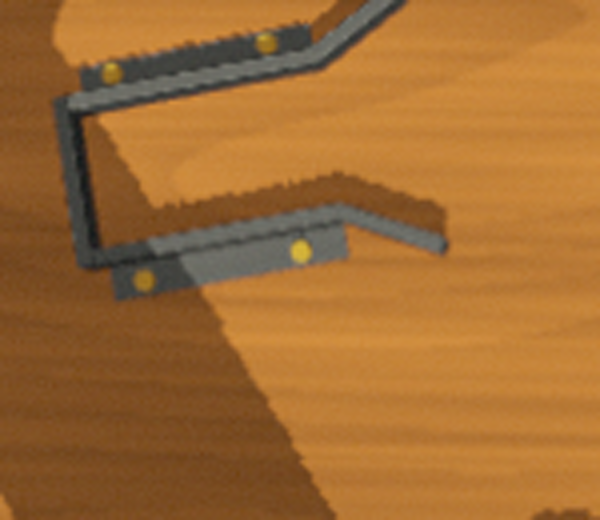

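```bash
python3 - <<'E'
from h import *
im=cv2.imread("pics/top0.png"); hsv=cv2.cvtColor(im,cv2.COLOR_BGR2HSV)
w=((hsv[...,1]<60)&(hsv[...,2]>170)).astype(np.uint8)
w=cv2.morphologyEx(w,cv2.MORPH_CLOSE,np.ones((9,9)))
n,l,s,c=cv2.connectedComponentsWithStats(w)
for i in range(1,n):
    if s[i,4]>200:
        print(s[i],c[i].round(1),px2w("top",c[i],60).round(1),px2w("top",c[i],70).round(1), px2w("top",(s[i,0],c[i][1]),60).round(0)[1]-px2w("top",(s[i,0]+s[i,2],c[i][1]),60).round(0)[1])
K,d,R,t=cam("top"); print("cam",-R.T@t)
# sharper: print inner top edge guesses (crop coords /4)
for nm,p in dict(ur0=(72,103),ur1=(318,60),lr0=(92,262),lr1=(340,211),lr1b=(445,245),ur1b=(400,0)).items():
    print(nm,px2w("top",(110+p[0]/4,150+p[1]/4),25).round(1))
print("opposite predicted", [w2px("top",(530,286,0))])
for q in ["lane"]:
    m=regions_of(q,"top"); print(len(m))
E
python3 - <<'E'
import cv2
b=cv2.imread("pics/top0.png")[140:230,115:225]
cv2.imwrite("pics/crop_c.png",cv2.resize(b,None,fx=6.5,fy=6.5,interpolation=cv2.INTER_CUBIC))
E
```

```text
[299  60  21  20 318] [309.1  69.5] [773.3 -60.4  60. ] [769.6 -59.8  70. ] 41.0
[ 319  104   39   38 1184] [338.1 122.4] [ 668.5 -116.6   60. ] [ 665.9 -115.5   70. ] 75.0
[419 157  26  30 561] [431.7 170. ] [ 580.5 -298.1   60. ] [ 578.8 -295.    70. ] 52.0
[336 229  28  29 621] [349.9 243. ] [ 439.1 -139.9   60. ] [ 438.8 -138.5   70. ] 52.0
[297 412  31   8 237] [312.2 415.5] [115.2 -74.8  60. ] [118.3 -74.1  70. ] 58.0
cam [ 413.8000388    -1.18884668 1041.77505154]
ur0 [564.2 292.4  25. ]
ur1 [587. 170.  25.]
lr0 [485.8 278.7  25. ]
lr1 [512.9 156.6  25. ]
lr1b [497.3 104.9  25. ]
ur1b [617.4 130.6  25. ]
opposite predicted [array([133.67000488, 194.45667008])]
1
```

View pics/crop_c.png

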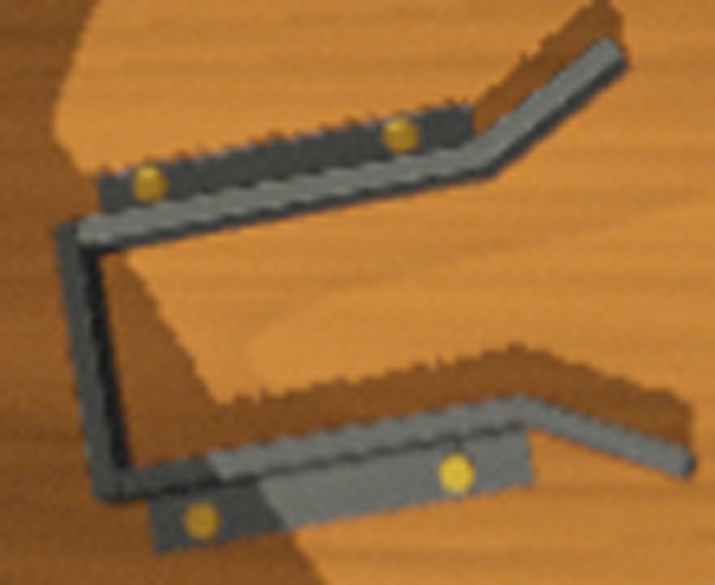

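Run:
```python
from h import *
from scipy.optimize import least_squares
# lane y sign: x toward +Y world, z up -> lane y toward -X world
P=[((485,160),(-125,-39)),((522,410),(-125,39)),((613,50),(-172,-64)),((688,463),(-172,64)),((72,235),(4,-39)),((107,488),(4,39))]
W=np.array([px2w("top",(115+(p[0]+.5)/6.5-.5,140+(p[1]+.5)/6.5-.5),25)[:2] for p,_ in P]); L=np.array([l for _,l in P],float)
def f(v):
    c,s=np.cos(v[2]),np.sin(v[2]); return L@np.array([[c,s],[-s,c]])+v[:2]
r=least_squares(lambda v:(f(v)-W).ravel(),[530,286,1.7]); v=r.x
print(v,np.degrees(v[2])); print((f(v)-W).round(1))
u=np.array([np.cos(v[2]),np.sin(v[2])])
for x in(-27,-81,-140,-200,-230): print(x,(v[:2]+x*u).round(1))
im=cv2.imread("pics/top0.png"); z=cv2.resize(im[140:230,115:225],None,fx=6.5,fy=6.5,interpolation=2)
def q(l,h=25):
    c,s=np.cos(v[2]),np.sin(v[2]); w=np.array([c*l[0]-s*l[1],s*l[0]+c*l[1]])+v[:2]
    p=w2px("top",(*w,h)); return tuple(int(k) for k in ((p-[115,140]+.5)*6.5))
for sg in(-1,1):
    for a,b in(((0,35),(-125,35)),((-125,35),(-172,60))): cv2.line(z,q((a[0],sg*a[1])),q((b[0],sg*b[1])),(0,255,255),1)
cv2.line(z,q((0,35)),q((0,-35)),(0,255,255),1)
cv2.imwrite("pics/fit.png",z)
```

```text
[526.33713984 286.87196252   1.7702101 ] 101.42556768448284
[[ 0.7  1.4]
 [-0.2 -0.2]
 [ 0.3 -2. ]
 [-0.4 -0.9]
 [-0.4  1.3]
 [-0.   0.4]]
-27 [531.7 260.4]
-81 [542.4 207.5]
-140 [554.1 149.6]
-200 [566.   90.8]
-230 [571.9  61.4]
```

View pics/fit.png

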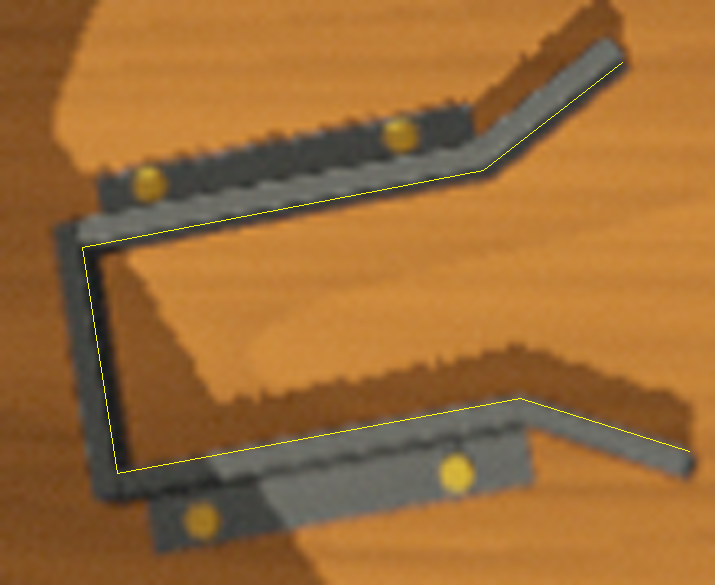

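>>> {"method": "carry_out", "body": {"targets": [[[0,0,-6],[27,-30,0],87],[[0,0,-12],[54,-60,0],87],[[0,0,-18],[81,-90,0],87],[[0,0,-24],[108,-120,0],87],[[0,0,-30],[135,-150,0],87],[[0,0,-36],[162,-180,0],87],[[0,0,-42],[189,-210,0],87],[[0,0,-48],[216,-240,0],87],[[0,0,-54],[243,-270,0],87],[[0,0,-58.6],[270,-300,0],87]]}}

```text
t: 1.28
ee_pos: [484.7, 285.7, 192.8]
orientation: [1.996, 2.426, 0.001]
ft_force: [-0.3, 1.1, 0.5]
width: 87.4
```

>>> {"method": "carry_out", "body": {"targets": [[[0,0,0],[-4,-40,0],87],[[0,0,0],[-8,-80,0],87],[[0,0,0],[-12,-120,0],87],[[0,0,0],[-16,-160,0],87],[[0,0,0],[-20,-200,0],87],[[0,0,0],[-24,-240,0],87],[[0,0,0],[-28,-280,0],87],[[0,0,0],[-32,-320,0],87],[[0,0,0],[-36,-360,0],87],[[0,0,0],[-40,-400,0],87]]}}

```text
t: 2.12
ee_pos: [443.1, -114.5, 192.9]
orientation: [1.989, 2.431, 0.001]
ft_force: [0.7, -0.3, 0.1]
width: 86.9
```

>>> {"method": "carry_out", "body": {"targets": [[[0,0,0],[-4.5,-25.5,-10],87],[[0,0,0],[-4.5,-25.5,-30],87],[[0,0,0],[-4.5,-25.5,-50],87],[[0,0,0],[-4.5,-25.5,-70],87],[[0,0,0],[-4.5,-25.5,-70],87],[[0,0,0],[-4.5,-25.5,-70],87]]}}

```text
t: 2.62
ee_pos: [438.4, -138.0, 122.2]
orientation: [-1.988, -2.43, 0.001]
ft_force: [0.2, 0.3, -0.0]
width: 87.2
```

Run:
```python
from h import *
o=monitor.get_obs(); print(o["ee_pos"],o["orientation"],o["ft_force"])
save("wrist","w1.png"); save("side","s1.png"); save("top","t1.png")
print(w2px("wrist",(439,-138,60)))
```

```text
[ 438.4349384  -137.99067712  122.19253368] [-1.98837680e+00 -2.42962941e+00  1.21411098e-03] [ 0.2227187   0.25519338 -0.04653478]
[281.29198323 212.89447113]
```

View pics/w1.png

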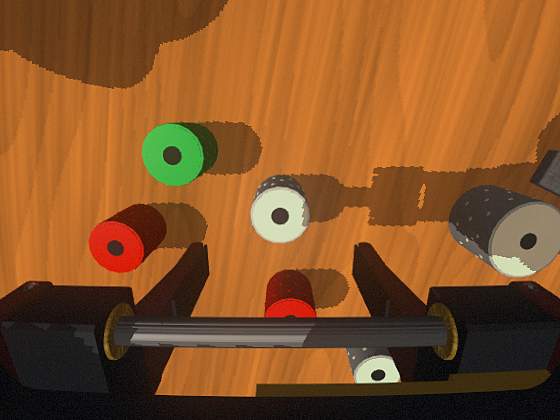

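View pics/s1.png

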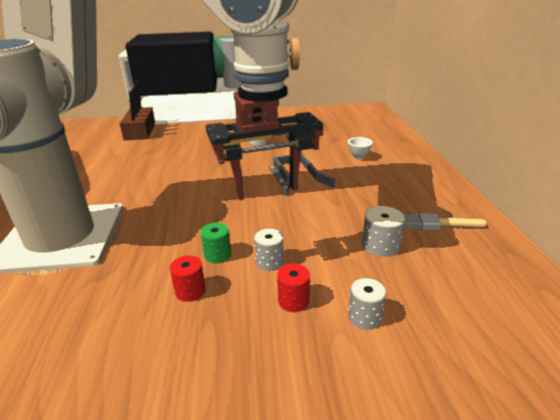

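>>> {"method": "carry_out", "body": {"targets": [[[0,0,0],[0,-2,-20],87],[[0,0,0],[0,-2,-40],87],[[0,0,0],[0,-2,-60],87],[[0,0,0],[0,-2,-75],87],[[0,0,0],[0,-2,-85],87],[[0,0,0],[0,-2,-90],87],[[0,0,0],[0,-2,-90],70],[[0,0,0],[0,-2,-90],60]]}}

```text
t: 3.43
ee_pos: [439.7, -140.3, 33.2]
orientation: [1.989, 2.431, 0.0]
ft_force: [0.8, 0.1, 0.1]
width: 77.3
```

>>> {"method": "carry_out", "body": {"targets": [[[0,0,0],[0,0,0],54],[[0,0,0],[0,0,0],50],[[0,0,0],[0,0,0],48],[[0,0,0],[0,0,0],48],[[0,0,0],[0,0,0],48],[[0,0,0],[0,0,0],48]]}}

```text
t: 3.93
ee_pos: [439.2, -140.2, 32.7]
orientation: [1.989, 2.431, 0.0]
ft_force: [0.3, -0.1, 0.2]
width: 48.2
```

Run:
```python
from h import *
o=monitor.get_obs(); print(o["ee_pos"],o["width"],o["ft_force"])
a=save("wrist","w2.png"); save("side","s2.png")
im=cv2.imread("pics/s2.png")[200:340,140:420]; cv2.imwrite("pics/s2c.png",cv2.resize(im,None,fx=2.8,fy=2.8,interpolation=2))
```

```text
[ 439.17515021 -140.1812501    32.73430442] 48.18610261728694 [ 0.30553818 -0.14506123  0.20371173]
```

View pics/w2.png

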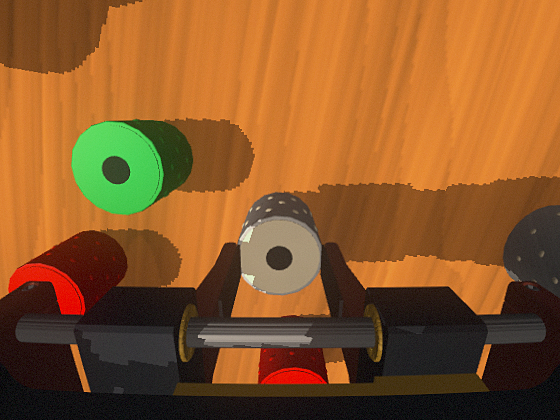

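View pics/s2c.png

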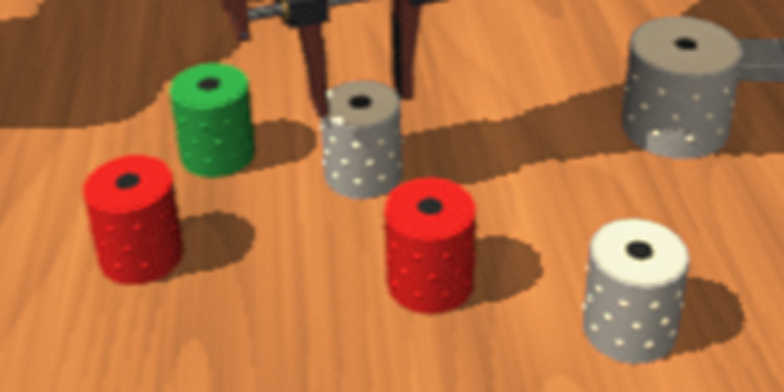

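Run:
```python
from h import *
o=monitor.get_obs()
R=cv2.Rodrigues(o["orientation"])[0]; p=o["ee_pos"]; print(R.round(3))
for s in(-24,24,-37,37):
  for b in (0,19):
    q=p+R@[0,s,-b]; u=w2px("side",q); print(s,b,q.round(0),"side crop",((u-[140,200])*2.8).round(0),"wrist",w2px("wrist",q).round(0))
for h,n,u in((60,"side",(140+360/2.8,200+102/2.8)),(60,"wrist",(279,258)),(60,"side",(140+640/2.8,200+250/2.8))): print(n,px2w(n,u,h).round(1))
```

```text
[[-0.198  0.98   0.   ]
 [ 0.98   0.198 -0.   ]
 [-0.     0.    -1.   ]]
-24 0 [ 416. -145.   33.] side crop [328. 143.] wrist [249. 241.]
-24 19 [ 416. -145.   52.] side crop [326. 120.] wrist [246. 253.]
24 0 [ 463. -135.   33.] side crop [396. 129.] wrist [318. 241.]
24 19 [ 463. -135.   52.] side crop [396. 106.] wrist [321. 253.]
-37 0 [ 403. -147.   33.] side crop [309. 147.] wrist [230. 241.]
-37 19 [ 403. -147.   52.] side crop [307. 124.] wrist [225. 253.]
37 0 [ 475. -133.   33.] side crop [415. 125.] wrist [336. 241.]
37 19 [ 475. -133.   52.] side crop [414. 102.] wrist [341. 253.]
side [ 438.6 -139.2   60. ]
wrist [ 436.3 -140.1   60. ]
side [ 580.8 -298.    60. ]
```

Run:
```python
from h import *
o=monitor.get_obs()
R=cv2.Rodrigues(o["orientation"])[0]; p=np.array([438.4,-138,122.2])
for s in(-44,44,-50,50):
    q=p+R@[0,s,0]; print(s,w2px("side",q).round(0),w2px("top",q).round(0))
K,d,Rc,t=cam("side"); print("side cam",-Rc.T@t)
im=cv2.imread("pics/s1.png")[80:280,180:400]; cv2.imwrite("pics/s1c.png",cv2.resize(im,None,fx=3,fy=3,interpolation=2))
im=cv2.imread("pics/s2.png")[150:280,180:400]; cv2.imwrite("pics/s2d.png",cv2.resize(im,None,fx=3.5,fy=3.5,interpolation=2))
print(o["qpos"])
```

```text
-44 [243. 212.] [359. 267.]
44 [291. 203.] [349. 218.]
-50 [240. 213.] [359. 271.]
50 [294. 203.] [348. 215.]
side cam [ 406.42296951 -742.8227207   496.75328358]
[-3.34804517e-01  4.62191097e-01  2.07981741e+00  3.47661409e-06
  5.99551867e-01 -5.34026282e-01]
```

View pics/s1c.png

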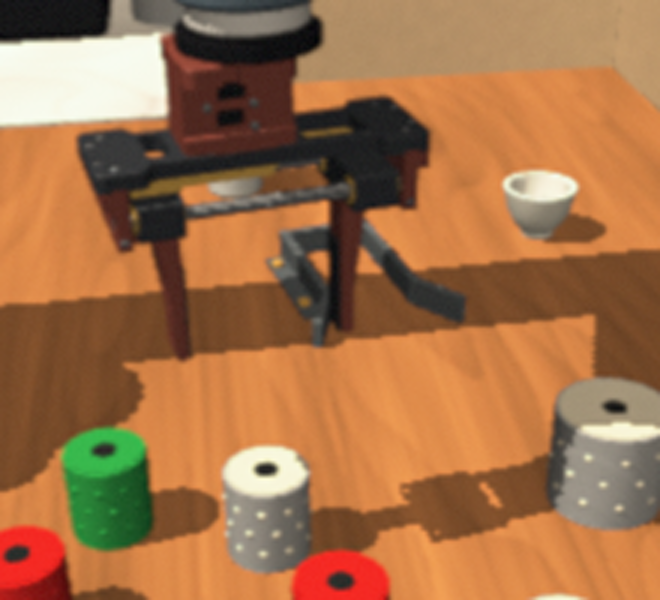

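View pics/s2d.png

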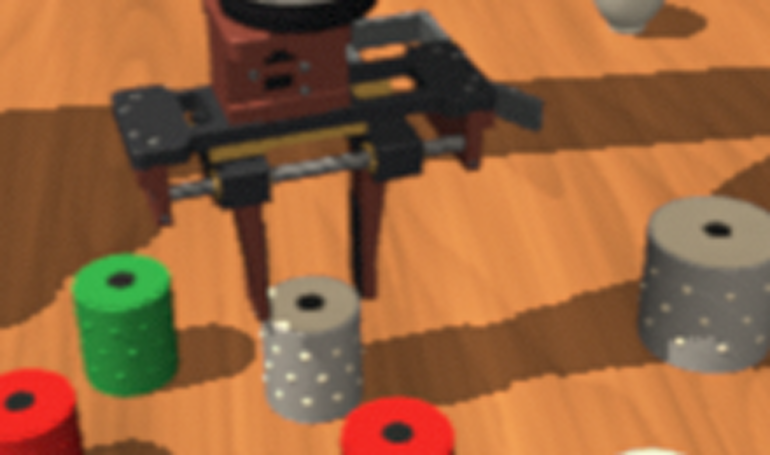

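Run:
```python
import cv2
im=cv2.imread("pics/w1.png")[200:400,80:480]; cv2.imwrite("pics/w1c.png",cv2.resize(im,None,fx=2,fy=2,interpolation=2))
im=cv2.imread("pics/t1.png")[150:330,260:470]; cv2.imwrite("pics/t1c.png",cv2.resize(im,None,fx=3.3,fy=3.3,interpolation=2))
```

```text
(no output)
```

View pics/w1c.png

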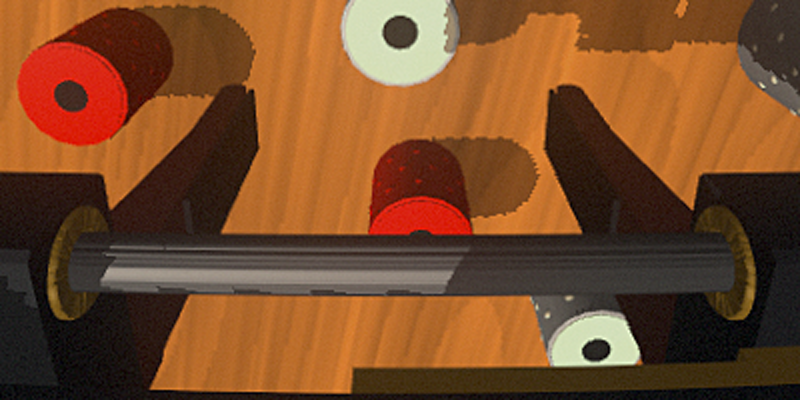

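View pics/t1c.png

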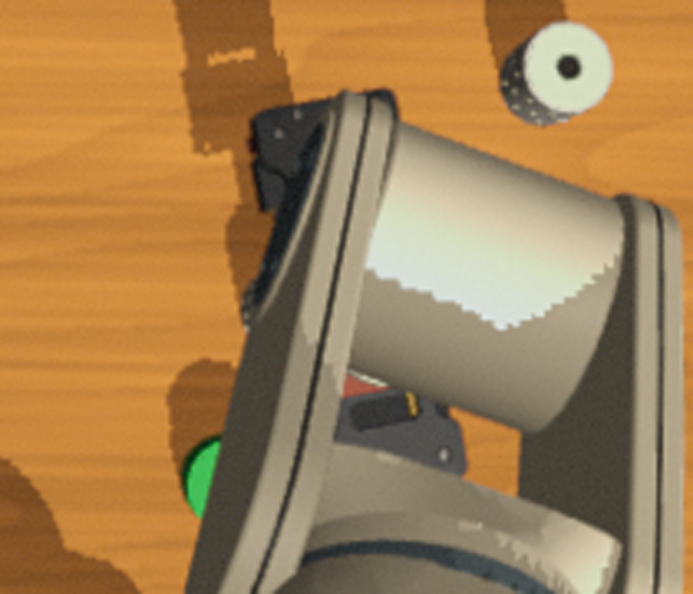

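Run:
```python
from h import *
from scipy.optimize import least_squares
o=monitor.get_obs(); K,d,Rc,t=cam("wrist"); R=cv2.Rodrigues(o["orientation"])[0]; p=o["ee_pos"]
# camera in tool frame
Rct=Rc@R; tct=Rc@p+t
print("cam in tool",(-Rct.T@tct).round(1), (Rct.T@[0,0,1]).round(2))
def pw(q): return cv2.projectPoints(np.array([q],float),cv2.Rodrigues(Rct)[0],tct,K,d)[0][0,0]
obs={(-1,1):(206,245),(-1,-1):(208.5,274),(1,1):(354,245),(1,-1):(353.5,274)}
for sg in(1,-1):
  f=lambda v:np.concatenate([pw([v[0]+sg*k[1]*10,k[0]*43.6,-v[1]])-np.array(u) for k,u in obs.items()])
  r=least_squares(f,[0,0]); print(sg,r.x,r.cost,r.fun.round(1))
p1=np.array([438.4,-138,122.2])
for dx,b in((0,28),(0,20),(-10,20),(10,20),(10,28),(-10,28)):
  print(dx,b,[w2px("side",p1+R@[dx,s,-b]).round(0) for s in(-48,48)])
```

```text
cam in tool [  81.4   -1.7 -192.2] [-0.29 -0.    0.96]
1 [ 1.120728  31.0886015] 20.134842714828572 [ 3.3 -0.6  3.2  0.7  3.8 -0.7  1.7  0.6]
-1 [-6.08861249 17.18926122] 1714.2778745788692 [ 11.1  29.    6.6 -27.9  -4.6  28.8  -1.9 -28. ]
0 28 [array([239., 198.]), array([293., 189.])]
0 20 [array([240., 203.]), array([293., 193.])]
-10 20 [array([241., 205.]), array([295., 196.])]
10 20 [array([239., 200.]), array([291., 191.])]
10 28 [array([238., 196.]), array([291., 187.])]
-10 28 [array([241., 201.]), array([295., 192.])]
```

>>> {"method": "carry_out", "body": {"targets": [[[0,0,0],[0,0,10],80],[[0,0,0],[0,0,10],84],[[0,0,0],[0,0,10],84],[[0,0,0],[0,0,10],84],[[0,0,0],[0,0,10],84],[[0,0,0],[0,0,0],84],[[0,0,0],[0,0,-10],84],[[0,0,0],[0,0,-20],84],[[0,0,0],[0,0,-27],84],[[0,0,0],[0,0,-27],80]]}}

```text
t: 4.87
ee_pos: [437.6, -139.7, 3.5]
orientation: [-1.987, -2.429, 0.002]
ft_force: [0.0, 0.4, -0.5]
width: 80.6
```

>>> {"method": "carry_out", "body": {"targets": [[[0,0,0],[0,0,0],70],[[0,0,0],[0,0,0],60],[[0,0,0],[0,0,0],52],[[0,0,0],[0,0,0],50],[[0,0,0],[0,0,0],50],[[0,0,0],[0,0,0],50]]}}

```text
t: 5.37
ee_pos: [439.3, -140.2, 5.9]
orientation: [1.989, 2.431, 0.0]
ft_force: [-0.3, -0.8, 2.2]
width: 53.3
```

Run:
```python
from h import *
o=monitor.get_obs(); print(o["ee_pos"],o["width"],o["ft_force"])
a=save("wrist","w3.png"); save("side","s3.png")
im=cv2.imread("pics/s3.png")[150:280,180:400]; cv2.imwrite("pics/s3d.png",cv2.resize(im,None,fx=3.5,fy=3.5,interpolation=2))
```

```text
[ 439.2610064  -140.22558387    5.91388741] 53.2710547834735 [-0.28557267 -0.83376534  2.21963047]
```

View pics/s3d.png

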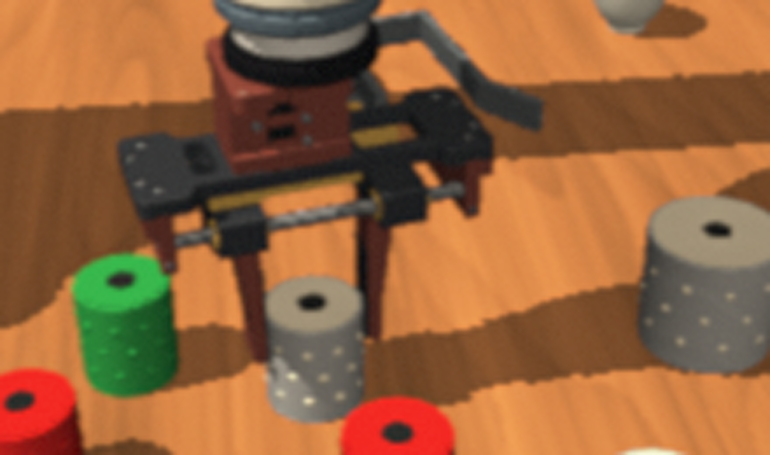

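View pics/w3.png

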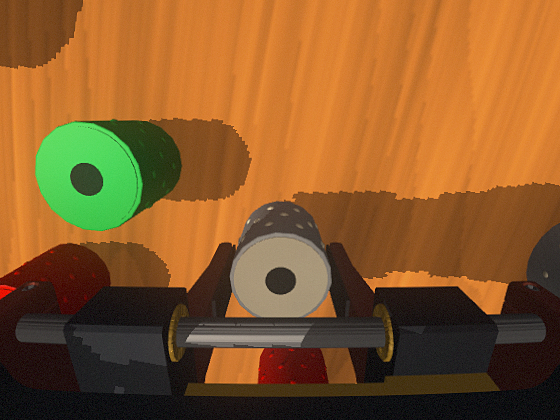

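Run:
```python
from h import *
o=monitor.get_obs(); R=cv2.Rodrigues(o["orientation"])[0]; p=o["ee_pos"]
for s in(-80,-89,89):
  for dx in(0,37):
    for z in(70,85,100): 
      q=p+R@[dx,s,0]; q[2]=z; print(s,dx,z,q.round(0),((w2px("side",q)-[180,150])*3.5).round(0))
```

```text
-80 0 70 [ 361. -156.   70.] [160. 318.]
-80 0 85 [ 361. -156.   85.] [157. 294.]
-80 0 100 [ 361. -156.  100.] [155. 269.]
-80 37 70 [ 353. -120.   70.] [147. 278.]
-80 37 85 [ 353. -120.   85.] [144. 255.]
-80 37 100 [ 353. -120.  100.] [141. 231.]
-89 0 70 [ 352. -158.   70.] [143. 321.]
-89 0 85 [ 352. -158.   85.] [140. 297.]
-89 0 100 [ 352. -158.  100.] [137. 273.]
-89 37 70 [ 345. -122.   70.] [130. 282.]
-89 37 85 [ 345. -122.   85.] [127. 258.]
-89 37 100 [ 345. -122.  100.] [124. 234.]
89 0 70 [ 526. -123.   70.] [469. 257.]
89 0 85 [ 526. -123.   85.] [470. 234.]
89 0 100 [ 526. -123.  100.] [470. 210.]
89 37 70 [519. -86.  70.] [445. 222.]
89 37 85 [519. -86.  85.] [445. 199.]
89 37 100 [519. -86. 100.] [446. 176.]
```

>>> {"method": "carry_out", "body": {"targets": [[[0,0,0],[6,11,0],50],[[0,0,0],[18,33,0],50],[[0,0,0],[32,58,0],50],[[0,0,0],[46,84,0],50],[[0,0,0],[60,109,0],50],[[0,0,0],[74,135,0],50],[[0,0,0],[88,160,0],50],[[0,0,0],[102,186,0],50],[[0,0,0],[116,211,0],50],[[0,0,0],[127,231,0],50]]}}

```text
t: 6.3
ee_pos: [566.9, 92.4, 5.9]
orientation: [1.988, 2.432, 0.0]
ft_force: [-1.7, -5.7, 8.3]
width: 53.4
```

Run:
```python
from h import *
o=monitor.get_obs(); print(o["ee_pos"],o["width"],o["ft_force"])
save("wrist","w4.png"); save("side","s4.png")
p=[(526.3+np.cos(1.7702)*x,286.9+np.sin(1.7702)*x,60) for x in(-200,)][0]
print(w2px("wrist",p))
im=cv2.imread("pics/s4.png")[110:250,180:400]; cv2.imwrite("pics/s4d.png",cv2.resize(im,None,fx=3.5,fy=3.5,interpolation=2))
```

```text
[566.9354486   92.43281325   5.94870299] 53.421750481642356 [-1.6546026  -5.71025769  8.31104042]
[278.46655312 285.2413628 ]
```

View pics/s4d.png

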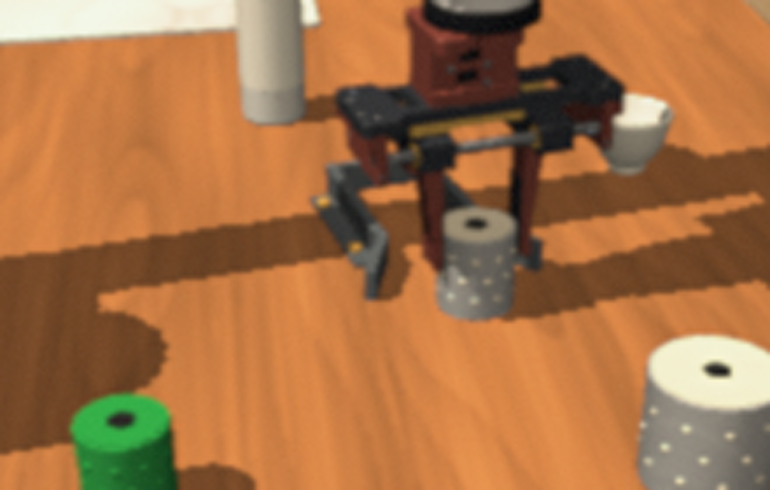

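View pics/w4.png

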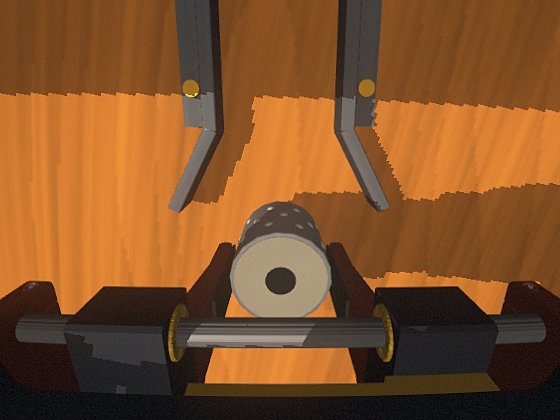

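>>> {"method": "carry_out", "body": {"targets": [[[0,0,0],[-2,10,0],50],[[0,0,0],[-5,25,0],50],[[0,0,0],[-8.5,42,0],50],[[0,0,0],[-12,59,0],50],[[0,0,0],[-15.4,76,0],50],[[0,0,0],[-18.8,93,0],50],[[0,0,0],[-22.3,110,0],50],[[0,0,0],[-25.7,127,0],50],[[0,0,0],[-29,144,0],50],[[0,0,0],[-31.7,156.8,0],50]]}}

```text
t: 7.23
ee_pos: [533.9, 247.3, 6.0]
orientation: [1.99, 2.431, -0.001]
ft_force: [0.7, -6.0, 13.8]
width: 53.6
```

>>> {"method": "carry_out", "body": {"targets": [[[0,0,0],[-0.6,3,0],50],[[0,0,0],[-1.2,6,0],50],[[0,0,0],[-1.8,9,0],50],[[0,0,0],[-2.4,12,0],50],[[0,0,0],[-2.4,12,0],50]]}}

```text
t: 7.65
ee_pos: [531.9, 258.9, 5.9]
orientation: [1.99, 2.431, -0.0]
ft_force: [-1.8, -0.7, 5.3]
width: 53.3
```

Run:
```python
from h import *
o=monitor.get_obs(); print(o["ee_pos"],o["width"],o["ft_force"])
save("wrist","w5.png"); save("side","s5.png")
```

```text
[531.93914128 258.8825999    5.91033109] 53.305175580242945 [-1.84314063 -0.68247979  5.31216436]
```

View pics/w5.png

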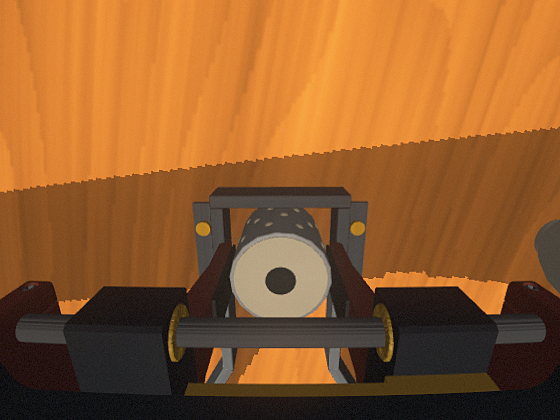

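>>> {"method": "carry_out", "body": {"targets": [[[0,0,0],[-0.2,1,0],50],[[0,0,0],[-0.4,2,0],50],[[0,0,0],[-0.6,3,0],50],[[0,0,0],[-0.6,3,0],50]]}}

```text
t: 8.08
ee_pos: [531.6, 260.8, 6.0]
orientation: [1.989, 2.43, -0.002]
ft_force: [1.4, -7.1, 7.0]
width: 53.6
```

>>> {"method": "carry_out", "body": {"targets": [[[0,0,0],[0,0,0],58],[[0,0,0],[0,0,0],66],[[0,0,0],[0,0,0],74],[[0,0,0],[0,0,0],78],[[0,0,0],[0,0,0],78],[[0,0,0],[0,0,15],78],[[0,0,0],[0,0,40],78],[[0,0,0],[0,0,70],78],[[0,0,0],[0,0,100],78],[[0,0,0],[0,0,130],78]]}}

```text
t: 8.92
ee_pos: [530.8, 262.6, 136.6]
orientation: [-1.989, -2.431, 0.001]
ft_force: [0.0, 0.1, -0.4]
width: 77.9
```

Run:
```python
from h import *
o=monitor.get_obs(); print(o["ee_pos"],o["width"],o["ft_force"])
save("wrist","w6.png"); save("side","s6.png")
```

```text
[530.83184027 262.60246251 136.55636412] 77.87089010829247 [ 0.03887896  0.11070854 -0.40126448]
```

View pics/w6.png

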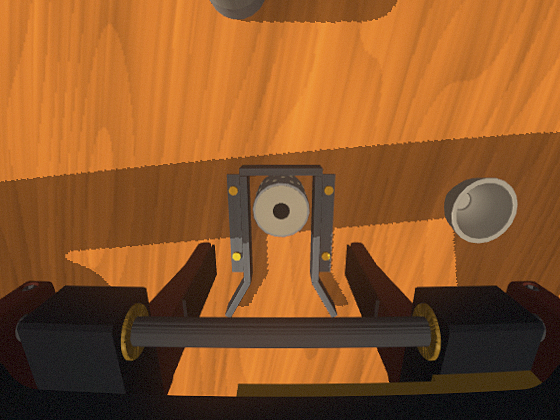

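View pics/s6.png

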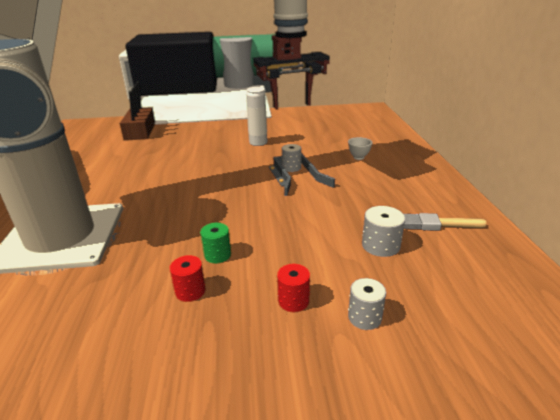

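>>> {"method": "carry_out", "body": {"targets": [[[0,0,0],[3.5,-40,0],84],[[0,0,0],[7,-80,0],84],[[0,0,0],[10.5,-120,0],84],[[0,0,0],[14,-160,0],84],[[0,0,0],[17.5,-200,0],84],[[0,0,0],[21,-240,0],84],[[0,0,0],[24.5,-280,0],84],[[0,0,0],[28,-320,0],84],[[0,0,0],[31.5,-360,0],84],[[0,0,0],[35,-400,0],84]]}}

```text
t: 9.85
ee_pos: [565.6, -139.1, 134.6]
orientation: [-1.989, -2.43, 0.001]
ft_force: [0.6, 0.8, 0.4]
width: 84.1
```

>>> {"method": "carry_out", "body": {"targets": [[[0,0,0],[3.5,-40,0],84],[[0,0,0],[7,-80,0],84],[[0,0,0],[10.5,-120,0],84],[[0,0,0],[14,-161,-10],84],[[0,0,0],[14,-161,-30],84],[[0,0,0],[14,-161,-50],84],[[0,0,0],[14,-161,-70],84],[[0,0,0],[14,-161,-70],84]]}}

```text
t: 10.52
ee_pos: [576.9, -296.9, 60.4]
orientation: [-1.985, -2.424, 0.002]
ft_force: [-1.8, 1.4, 0.2]
width: 83.9
```

Run:
```python
from h import *
o=monitor.get_obs(); print(o["ee_pos"],o["width"],o["ft_force"])
save("wrist","w7.png"); 
print(w2px("wrist",(580.5,-298.5,60)),px2w("wrist",(281,212),60))
```

```text
[ 576.94513032 -296.9269696    60.41357806] 83.91297106958017 [-1.84121947  1.36883517  0.15837614]
[286.01878549 242.09658312] [ 572.64639524 -277.41427736   60.        ]
```

View pics/w7.png

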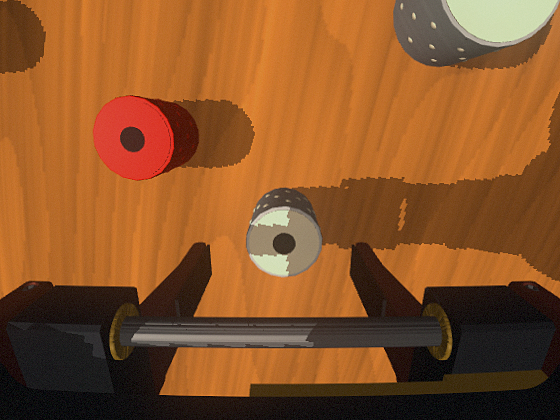

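>>> {"method": "carry_out", "body": {"targets": [[[0,0,0],[0,0,-15],84],[[0,0,0],[0,0,-30],84],[[0,0,0],[0,0,-45],84],[[0,0,0],[0,0,-55],84],[[0,0,0],[0,0,-60],84],[[0,0,0],[0,0,-60],80]]}}

```text
t: 11.07
ee_pos: [579.8, -297.9, 4.5]
orientation: [-1.988, -2.43, 0.001]
ft_force: [0.3, 0.2, -1.3]
width: 81.1
```

>>> {"method": "carry_out", "body": {"targets": [[[0,0,0],[0,0,0],70],[[0,0,0],[0,0,0],60],[[0,0,0],[0,0,0],52],[[0,0,0],[0,0,0],50],[[0,0,0],[0,0,0],50],[[0,0,0],[0,0,0],50]]}}

```text
t: 11.57
ee_pos: [580.6, -298.6, 6.2]
orientation: [1.989, 2.431, 0.0]
ft_force: [-0.7, 0.7, 3.7]
width: 53.4
```

Run:
```python
from h import *
o=monitor.get_obs(); print(o["ee_pos"],o["width"],o["ft_force"])
save("side","s8.png");
```

```text
[ 580.63247806 -298.5678363     6.22735864] 53.41673084373004 [-0.71569558  0.70482953  3.70065282]
```

View pics/s8.png

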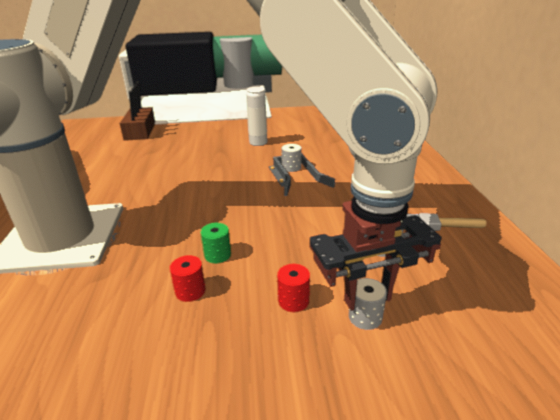

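>>> {"method": "carry_out", "body": {"targets": [[[0,0,0],[-2,10,0],50],[[0,0,0],[-5,30,0],50],[[0,0,0],[-10,54,0],50],[[0,0,0],[-15,78,0],50],[[0,0,0],[-20,102,0],50],[[0,0,0],[-24,126,0],50],[[0,0,0],[-28,150,0],50],[[0,0,0],[-32,174,0],50],[[0,0,0],[-34,198,0],50],[[0,0,0],[-34,218,0],50]]}}

```text
t: 12.45
ee_pos: [546.3, -79.0, 6.2]
orientation: [1.988, 2.431, 0.0]
ft_force: [0.0, -5.2, 5.6]
width: 53.2
```

>>> {"method": "carry_out", "body": {"targets": [[[0,0,0],[1,15,0],50],[[0,0,0],[3,35,0],50],[[0,0,0],[6,56,0],50],[[0,0,0],[9,77,0],50],[[0,0,0],[12,98,0],50],[[0,0,0],[15,119,0],50],[[0,0,0],[18,140,0],50],[[0,0,0],[19.7,160,0],50],[[0,0,0],[19.7,171.7,0],50],[[0,0,0],[19.7,171.7,0],50]]}}

```text
t: 13.28
ee_pos: [566.6, 94.1, 6.1]
orientation: [1.987, 2.433, 0.003]
ft_force: [0.1, 2.3, 1.7]
width: 54.1
```

Run:
```python
from h import *
o=monitor.get_obs(); print(o["ee_pos"],o["width"],o["ft_force"])
save("wrist","w9.png");
```

```text
[566.55004498  94.09394711   6.14123029] 54.09080403290577 [0.09323035 2.30182886 1.65314322]
```

View pics/w9.png

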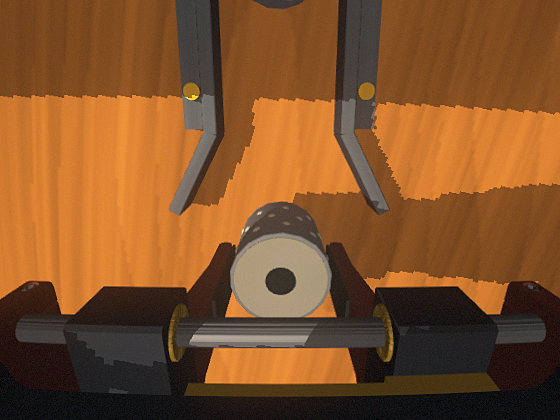

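>>> {"method": "carry_out", "body": {"targets": [[[0,0,0],[-1.6,8,0],50],[[0,0,0],[-4.4,22,0],50],[[0,0,0],[-7.5,37,0],50],[[0,0,0],[-10.5,52,0],50],[[0,0,0],[-13.5,67,0],50],[[0,0,0],[-16.6,82,0],50],[[0,0,0],[-19.4,96,0],50],[[0,0,0],[-21.4,106,0],50],[[0,0,0],[-22.4,111,0],50],[[0,0,0],[-22.8,113,0],50]]}}

```text
t: 14.17
ee_pos: [543.5, 204.2, 6.2]
orientation: [1.988, 2.431, 0.0]
ft_force: [0.9, -7.0, 9.3]
width: 53.5
```

>>> {"method": "carry_out", "body": {"targets": [[[0,0,0],[-0.2,1,0],50],[[0,0,0],[-0.4,2,0],50],[[0,0,0],[-0.6,3,0],50],[[0,0,0],[-0.8,4,0],50],[[0,0,0],[-0.9,4.5,0],50],[[0,0,0],[-0.9,4.5,0],50]]}}

```text
t: 14.67
ee_pos: [542.8, 207.8, 6.2]
orientation: [1.989, 2.43, 0.0]
ft_force: [0.9, -5.2, 6.9]
width: 53.6
```

Run:
```python
from h import *
o=monitor.get_obs(); print(o["ee_pos"],o["width"],o["ft_force"])
save("wrist","w10.png");
```

```text
[542.78937137 207.83943108   6.19531747] 53.59137229458677 [ 0.85510833 -5.15926095  6.87459086]
```

View pics/w10.png

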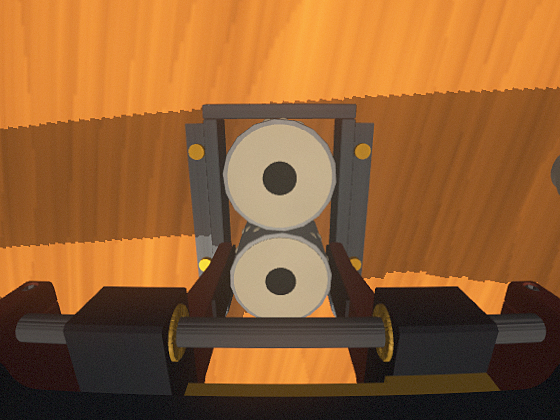

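>>> {"method": "carry_out", "body": {"targets": [[[0,0,0],[-0.2,1,0],50],[[0,0,0],[-0.4,2,0],50],[[0,0,0],[-0.6,3,0],50],[[0,0,0],[-0.6,3,0],50]]}}

```text
t: 15.05
ee_pos: [542.6, 208.6, 6.2]
orientation: [1.986, 2.43, -0.003]
ft_force: [5.2, -17.9, 9.8]
width: 53.9
```

>>> {"method": "carry_out", "body": {"targets": [[[0,0,0],[0,0,0],58],[[0,0,0],[0,0,0],66],[[0,0,0],[0,0,0],74],[[0,0,0],[0,0,0],78],[[0,0,0],[0,0,0],78],[[0,0,0],[0,0,15],78],[[0,0,0],[0,0,40],78],[[0,0,0],[0,0,70],78],[[0,0,0],[0,0,100],78],[[0,0,0],[0,0,130],78]]}}

```text
t: 15.88
ee_pos: [541.2, 212.0, 136.6]
orientation: [-1.989, -2.431, 0.001]
ft_force: [0.6, 0.3, -0.1]
width: 77.8
```

>>> {"method": "carry_out", "body": {"targets": [[[0,0,0],[0,-35,10],78],[[0,0,0],[0,-70,20],78],[[0,0,0],[0,-105,20],78],[[0,0,0],[0,-140,20],78],[[0,0,0],[0,-175,20],78],[[0,0,0],[0,-210,20],78],[[0,0,0],[0,-245,20],78],[[0,0,0],[0,-280,20],78],[[0,0,0],[0,-280,20],78]]}}

```text
t: 16.63
ee_pos: [541.7, -72.7, 155.6]
orientation: [1.993, 2.427, -0.001]
ft_force: [-0.5, 0.3, 0.5]
width: 78.1
```

Run:
```python
from h import *
im=save("top","t11.png"); im=im[:,:,::-1]; save("side","s11.png")
o=monitor.get_obs(); print(o["t"])
v=(526.34,286.87,1.77021); u=np.array([np.cos(v[2]),np.sin(v[2])]); n=np.array([-u[1],u[0]])
for c in("top","side"):
  for q in("flask_a","wide_flask"):
    for r in place_of(q,c):
        w=c2w(c,r["point"]); d=w[:2]-v[:2]; print(c,q,round(r["confidence"],2),w.round(0),"lane",(d@u).round(1),(d@n).round(1))
b=im[140:230,115:225]; cv2.imwrite("pics/t11c.png",cv2.resize(b,None,fx=6.5,fy=6.5,interpolation=2))
```

```text
16.7333
top flask_a 0.75 [543. 209.   3.] lane -79.9 -0.9
side flask_a 0.96 [ 290. -203.   -3.] lane -433.1 329.0
side flask_a 0.81 [538. 208.  -2.] lane -79.5 3.8
side flask_a 0.77 [ 336. -106.    3.] lane -347.7 264.8
side flask_a 0.72 [ 472. -247.    3.] lane -512.4 159.3
side flask_a 0.6 [533. 261.  -2.] lane -26.3 -1.2
side wide_flask 0.83 [ 666. -115.    3.] lane -421.6 -56.8
```

View pics/t11c.png

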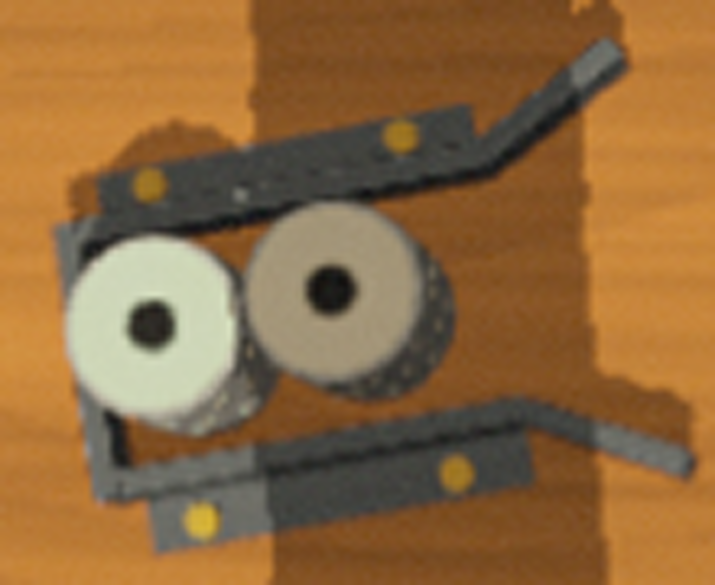

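View pics/s11.png

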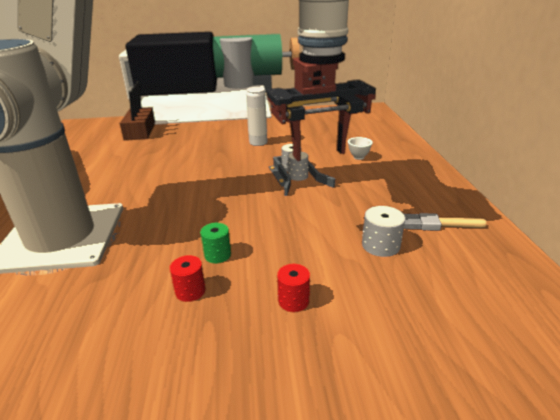

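Both flasks stand in the lane. The holes in the crop at (152,326) and (330,290) let me measure their centres before I hand in.

Run:
```python
from h import *
v=(526.34,286.87,1.77021); u=np.array([np.cos(v[2]),np.sin(v[2])]); n=np.array([-u[1],u[0]])
for p in((152,326),(330,290)):
    w=px2w("top",(115+(p[0]+.5)/6.5-.5,140+(p[1]+.5)/6.5-.5),60)[:2]-v[:2]; print((w@u).round(1),(w@n).round(1))
order.close_job()
```

```text
-26.1 -1.0
-79.8 -1.6
the job is handed in; nothing more can be done
```

I slid both narrow white flasks into the lane, one after the other, and handed the job in at about 17 s of the 69 s allowed. Each was gripped across the lane and dragged along the bench with the fingers just above the rails. The second was still outside while the first went in.

**Final positions:** the last top picture puts the front flask at lane x = -26 mm, y = -1 mm, and the second at x = -80 mm, y = -2 mm. That means the front one is at the stop and the second is touching it. Both look upright in the pictures.

**Bystanders:** the networks put the wide flask at (666, -115), within about 3 mm of where it started. I did not touch the red or green look-alikes.

**What failed or disagreed:**
- **First grip missed:** it closed to 48 mm above the flask, because the real fingertips sit about 29 mm higher than the reported TCP. I measured that offset in the wrist and side pictures and lowered the grip. Both later grips closed on about 53.4 mm.
- **Last network checks:** the top camera's network found only the rear flask in the lane and did not report the wide flask. The side camera's put the rear flask 3.8 mm to the other side of the midline, which is within the networks' stated error.

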